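# Fit the clamp lever to the model vice's splined spindle

## Robot

A 6-joint arm with a two-finger parallel gripper is mounted at the origin on the work surface. World frame = base frame: x ahead of the robot, y to its left, z up, the work surface at z = 0. Lengths are in m, angles in rad, forces in N, time in s.
With the tool pointing down it reaches from about 0.3 to 0.875 m from the base axis. Payload 6.4 kg.
Tool frame: the origin (TCP) lies midway between the tips of the shut fingers; the grasp point (between the pads) lies 19 mm behind it; z points along the fingers, y is the line along which they close (so a half turn about z gives the same grasp; the last joint's range is limited). The gripper opens to 85 mm and grips with 20 to 120 N. Pads are 22 mm wide; open, the fingers measure 114 mm over their backs; the gripper's body (76 mm by 85 mm) begins 54 mm behind the grasp point. The pads swing forward as they close: fully open they stand 13 mm farther back than shut.
Start: joints at [-1.311, 0.181, 1.607, -0, 1.354, -0.206], TCP at [0.258, -0.514, 0.231] pointing down, gripper open.
Joint ranges: [-2.99, 2.99], [-0.89, 2.07], [0.3, 2.58], [-1.14, 4.28], [0, 2.63], [-3.12, 3.12]. Speed limits (rad/s): [2.57, 2.57, 3.01, 3.14, 3.14, 3.14].

## Interface

Orientations are given as a unit quaternion [w, x, y, z].
In Python, from bench import ctrl gives the robot as it stands. The module is installed in compiled form; this text tells all that it offers.
- The arm moves only by the tool move_arm, never from a script. Its argument "plan" is one flat list of numbers, 6 for each row, row after row: the shift along the world's x, y, z in units of 50 mm (1.0 is 50 mm), then the turn, a rotation vector about the world's x, y, z in rad. A call has 1 to 10 rows; each row is the pose to reach, as a shift and turn from the pose commanded when the call began; what a row does not reach only later rows make up. A row lasts 1/8 s, in which the tool goes at most 62.5 mm and 10.7 degrees, less where a joint would pass 70% of its speed; a pose out of reach is approached as far as the arm can. A call with a gripper value outside its range is refused whole. "grip" is the finger opening in mm, from 0 to 85.4, set as the call begins (left out, the last holds). The fingers move at their own pace and stop on an object; the grip force is fixed at half the most. Time passes only in rows, so rows that repeat a pose let the fingers close. It gives the time, the measured TCP pose, the force, the opening and the grip force at its end, in the units of the state.
- ctrl.get_obs(): the state, without advancing time (a new reading comes with each control period).
- ctrl.camera(name): name is "scene" or "top" or "wrist"; returns a dict with "pixels" (420x560x3 uint8, red, green, blue), "fx", "fy", "cx", "cy" (pixels), "origin" and "attitude" of the camera in the world. Camera axes: x right, y down, z forward; pixel columns grow to the right and rows downward; lengths in m; the calibration is good to about 2 mm. The wrist camera is an equidistant fisheye: a pixel r from the principal point sees the ray r / f radians off the axis. A picture is of the moment at which its call begins. There is no depth.
- ctrl.hand_in(): hands the job in; it is judged then, once.
The state is a dict: "time_s": time; "q": joint angles; "dq": joint speeds; "joint_efforts": joint torques, N m; "eef_pos": TCP position; "eef_rot": TCP orientation; "wrist_force": force on the tool from outside, world axes, zero at the start; "torque": the same for the moment, N m; "opening": opening from 0.0 (shut) to 1.0 (fully open); "grasp_force": force on a finger pad.
Only numpy, scipy, OpenCV 4.12 (cv2) and the standard library are available. Lean on these libraries where they do the work, as an engineer would, in place of code of your own. Each camera call takes 0.05 s, during which the arm holds its last target. There are 200 camera calls.

## Task

The modelling vice is missing its clamp lever: pick up the red-armed lever from the board and slip its slotted hub over the vice's splined spindle with the arm pointing roughly along the yellow stripe, away from the jaws, turning it by feel until the splines let it in and it slides fully home on the shoulder. Then swing the arm gently anticlockwise, seen from above, until it rests against the steel stop pin, and let go. Never force the lever on or against the pin, and leave the other things on the board where they are.

Things in the scene. Friction and masses are not known exactly. Their poses are not given: they have to be found in the camera images.
- vice: Blue cast modelling vice, fixed. Origin on its underside, on the vertical spindle axis; z up; +x along the yellow stripe on its top, away from the jaws. Base 40 mm high, x -160 to 65, y -60 to 60 mm; an ear with the stop pin reaches to y = 98 mm, x 14 to 60 mm. Jaws at x -158 to -104 mm, 85 mm high, a metal plate in them to 105 mm.
- collar: 46 mm round collar of the spindle. Origin on its top, the shoulder where the hub sits, on the spindle axis, 46 mm above the vice's underside; axes as the vice's. Spindle above it: a cross of four splines 10 mm wide, to 15 mm from the axis, 22 mm high; a 14.6 mm round pilot to 30 mm; a cone to 35 mm. Collar and spindle sink together up to 6 mm on a spring (5 N to start, then 1.5 N/mm).
- spindle_top (a point): Tip of the spindle's cone, 35 mm above the shoulder; axes as the vice's. The spindle turns about z, stiffly (0.16 N m), and stays where left; rubbing the hub on its splines with under 8 N does not turn it. Its angle is not measured: at the start one spline lies within 0.55 rad either side of the vice's +x. Hub slots have 0.7 mm clearance each side (2 to 3 degrees). Over 40 N on it is forcing.
- stop_pin: Upright steel stop pin on the vice's ear, 11 mm in diameter, 28 mm tall, 85 mm from the spindle axis. Origin at the centre of its foot, 6 mm below the shoulder's height. The seated arm meets it with its +y flank when it points 0.95 rad anticlockwise from the vice's +x. More than 25 N of the lever on it is forcing.
- lever_hub (a point): Centre of the clamp lever's hub, on the bore axis, half-way up. Bright square hub 42 x 42 mm, 34 mm high, lying flat; z up, +x along the red arm. The bore is a through cross of four slots along x and y, 11.4 mm wide, reaching 15.8 mm from the axis. Arm 18 mm wide, 12 mm thick, flush with the underside, to 120 mm from the axis. Grip the hub across its flat y faces. About 0.2 kg.
- lever_seat (a point): Centre of the underside of the lever's hub, 17 mm below lever_hub. Axes as the lever's.
- lever_tip (a point): Point on the lever's arm under its red knob, 110 mm from the bore axis along the lever's +x, 6 mm above the underside. The knob is 22 mm in diameter and stands from 12 to 36 mm above the underside.
- honey_jar: Bystander: glass jar with a blue lid, 68 mm diameter, 110 mm high; origin under its centre.
- paint_pot: Bystander: small paint pot with white lid, 40 mm diameter, 45 mm high; origin under its centre.
- thinner: Bystander: white bottle, 60 mm diameter, 130 mm high; origin under its centre.
- driver: Bystander: red screwdriver 150 mm long lying along its x.
- tyre: Bystander: black rubber model tyre, 36 mm diameter, 14 mm high, lying flat; origin under its centre.
- grille: Bystander: grey model truck grille, 28 x 90 x 30 mm high; origin under its centre.
- glue: Bystander: small glue bottle, 28 mm diameter, 50 mm high; origin under its centre.
There are look-alikes about, which are no part of the job. Of the things that look like the part that bears lever_hub, the smaller one is meant.

How it is judged:
On the way, in this order (a step that is already met when the one before it is completed fails the run):
1. the lever is lifted off the board (height (world z) of lever_seat above 0.06 m), for 0.1 s.
2. the hub is fully home on the spindle's shoulder, its splines engaged (horizontal distance between lever_seat and collar below 0.003 m and z of lever_seat in the frame of collar below 0.003 m and angle between lever_seat's own z axis and vertical below 0.06 rad), for 0.2 s.
At the end, for the whole second after the job is handed in: The lever sits level on the spindle, its hub's underside within 3 mm of the shoulder and 3 mm of the axis, with its arm against the stop pin on the stripe's side (within about 0.06 rad, or 5 mm at the pin), released (all of step 2 and y of lever_tip in the frame of vice between 0.0855 and 0.098 m and x of lever_tip in the frame of vice above 0.045 m); the robot touches nothing.
It fails at once if the lever is forced onto the spindle or its collar with more than 40 N (contact force between lever and collar above 40 N).
It fails at once if the lever is forced against the stop pin with more than 25 N (contact force between lever and stop_pin above 25 N).
It fails at once if a bystander is pushed more than 20 mm (distance of any of honey_jar, paint_pot, thinner, driver, tyre, grille, glue from where it was at the start of the episode above 0.02 m).
It also fails if it takes over 64 s, if anything falls off the work surface, if the arm or the gripper's body presses on something with over 40 N, if the wrist force passes 120 N, or if a joint passes its speed limit or range.

## Working session

There is one attempt and no reset: what is moved stays moved. The work goes in short steps, Python scripts to look and compute and a tool call to move; the robot and the scene stay as the last step left them, time stands still between calls to the robot, and variables do not carry over. Pictures are saved under pics/ and viewed, at most 10 in all, crops included, and the job is handed in when it is done.

Besides the shell and the picture viewer there is one more tool, called after "Call:" in YAML: its name, and indented under it one key for each argument. move_arm: Moves the arm, as the interface text tells. Its arguments: {"type":"object","properties":{"plan":{"type":"array"},"grip":{"type":"number"}},"required":["plan"]}

```bash
mkdir -p pics; cat > h.py <<'E'
import numpy as np, cv2, json
from bench import ctrl
from scipy.spatial.transform import Rotation as R
def shot(n,f=None):
    c=ctrl.camera(n); p=np.asarray(c["pixels"]); 
    if f: cv2.imwrite("pics/"+f,p[:,:,::-1])
    return c
def att(c):
    a=np.asarray(c["attitude"],float)
    return a if a.shape==(3,3) else R.from_quat(a,scalar_first=True).as_matrix()
def ray(c,u,v,fish=False):
    x=(u-c["cx"])/c["fx"]; y=(v-c["cy"])/c["fy"]
    if fish:
        r=np.hypot(x,y)+1e-12; d=np.array([np.sin(r)*x/r,np.sin(r)*y/r,np.cos(r)])
    else: d=np.array([x,y,1.])
    d=att(c)@d; return np.asarray(c["origin"],float),d/np.linalg.norm(d)
def onplane(c,u,v,z,fish=False):
    o,d=ray(c,u,v,fish); return o+d*(z-o[2])/d[2]
def tri(rays):
    A=np.zeros((3,3));b=np.zeros(3)
    for o,d in rays:
        P=np.eye(3)-np.outer(d,d);A+=P;b+=P@o
    p=np.linalg.solve(A,b); return p,[np.linalg.norm((np.eye(3)-np.outer(d,d))@(p-o)) for o,d in rays]
E
python3 - <<'E'
from h import *
for n in("scene","top","wrist"):
    c=shot(n,n+"0.png"); print(n,{k:np.round(v,4).tolist() for k,v in c.items() if k!="pixels"})
print(ctrl.get_obs())
E
```

```text
scene {'fx': 477.5872, 'fy': 477.5872, 'cx': 277.26, 'cy': 201.437, 'origin': [0.9352, 0.6896, 0.8629], 'attitude': [-0.1261, 0.267, 0.8716, -0.3914]}
top {'fx': 515.5464, 'fy': 515.5464, 'cx': 272.676, 'cy': 203.193, 'origin': [0.2694, -0.0122, 1.6381], 'attitude': [-0.0428, 0.7161, -0.6952, 0.0455]}
wrist {'fx': 325.1923, 'fy': 325.1923, 'cx': 279.9984, 'cy': 211.473, 'origin': [0.3164, -0.4839, 0.3728], 'attitude': [0.1102, 0.8438, -0.5207, -0.069]}
{'time_s': 0.15, 'q': array([-1.31130600e+00,  1.81376416e-01,  1.60776953e+00,  2.02373775e-05,
        1.35379097e+00, -2.06308449e-01]), 'dq': array([ 0.00037011, -0.00048253, -0.00348192,  0.00068078, -0.00131692,
        0.00082276]), 'joint_efforts': array([ 2.86328759e-04, -4.45268762e+01, -3.51689100e+01, -2.88345245e-04,
        5.99022445e-03,  2.45424246e-05]), 'eef_pos': array([ 0.25816178, -0.51332275,  0.23059196]), 'eef_rot': array([-6.72152447e-04,  9.73001592e-01,  2.30797421e-01, -7.99398039e-06]), 'wrist_force': array([-0.33989099,  0.39018096, -1.3972213 ]), 'torque': array([-0.00721782,  0.01736141, -0.00337775]), 'grasp_force': 0.0, 'opening': 0.9985588744068197}
```

View pics/top0.png

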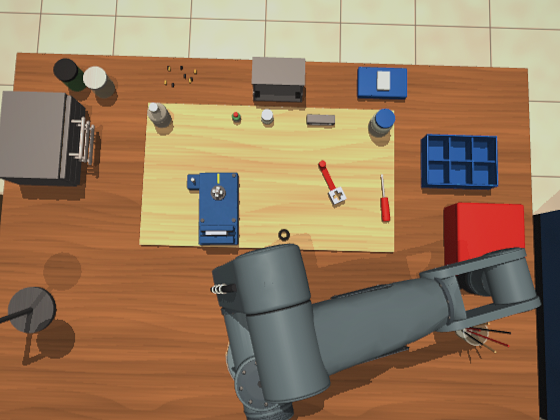

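View pics/scene0.png

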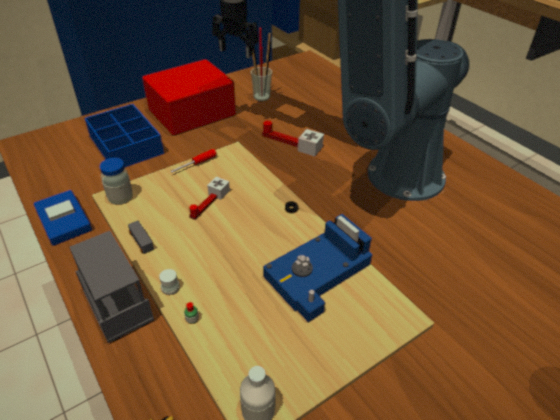

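The top view shows the lever hub at about (337,197) with its knob at (322,164), and the vice spindle at (218,190) with the pin ear at (193,182). In the scene view the small lever's hub is at (218,187) and the spindle at (303,263). The big look-alike lies at (310,142), off the board.

```bash
python3 - <<'E'
from h import *
t=shot("top");s=shot("scene")
def crop(c,u,v): 
    p=c["pixels"][v-37:v+38,u-50:u+50]; return cv2.resize(np.ascontiguousarray(p[:,:,::-1]),(400,300),interpolation=cv2.INTER_CUBIC)
cv2.imwrite("pics/mos1.png",np.vstack([np.hstack([crop(t,330,182),crop(t,215,200)]),np.hstack([crop(s,215,190),crop(s,305,265)])]))
def blobs(c,m,box,name):
    u0,v0,u1,v1=box; mm=np.zeros_like(m);mm[v0:v1,u0:u1]=m[v0:v1,u0:u1]
    cs,_=cv2.findContours(mm,cv2.RETR_EXTERNAL,cv2.CHAIN_APPROX_NONE)
    for k in cs:
        if cv2.contourArea(k)>6: print(name,cv2.contourArea(k),[np.round(x,1) for x in cv2.minAreaRect(k)],)
for c,n,bl,bv in((t,"top",(300,150,360,215),(180,160,245,250)),(s,"scene",(180,165,240,225),(255,210,375,320))):
    h=cv2.cvtColor(c["pixels"],cv2.COLOR_RGB2HSV)
    blobs(c,cv2.inRange(h,(0,0,110),(180,50,255)),bl,n+" hub")
    blobs(c,cv2.inRange(h,(0,150,70),(8,255,255))|cv2.inRange(h,(172,150,70),(180,255,255)),bl,n+" red")
    blobs(c,cv2.inRange(h,(0,0,110),(180,70,255)),bv,n+" vicegrey")
    blobs(c,cv2.inRange(h,(20,150,120),(35,255,255)),bv,n+" yel")
    blobs(c,cv2.inRange(h,(100,120,30),(125,255,255)),bv,n+" blue")
E
```

```text
top hub 166.0 [array([337.1, 195.2]), array([13.9, 13.4]), np.float64(63.4)]
top red 151.5 [array([326.4, 174.7]), array([30.6,  6.9]), np.float64(68.2)]
top vicegrey 64.0 [array([215.5, 232. ]), array([ 4., 21.]), np.float64(90.0)]
top vicegrey 68.0 [array([216.2, 190.8]), array([10.5, 13.9]), np.float64(56.3)]
top vicegrey 7.0 [array([192., 179.]), array([2.8, 2.8]), np.float64(45.0)]
top blue 2681.5 [array([212.5, 208.5]), array([71., 49.]), np.float64(90.0)]
scene hub 163.5 [array([217. , 184.6]), array([12.8, 18.8]), np.float64(42.0)]
scene red 198.5 [array([201.1, 203.5]), array([11.5, 33.3]), np.float64(46.8)]
scene vicegrey 13.5 [array([311.2, 291.4]), array([4.5, 4.5]), np.float64(63.4)]
scene vicegrey 12.0 [array([304.5, 263.5]), array([3., 5.]), np.float64(90.0)]
scene vicegrey 50.5 [array([301.4, 258.3]), array([ 8. , 13.6]), np.float64(68.2)]
scene vicegrey 106.0 [array([347.4, 224.1]), array([25.1,  5.5]), np.float64(39.8)]
scene yel 14.5 [array([285.2, 277.9]), array([ 2.1, 11.2]), np.float64(60.3)]
scene blue 4973.5 [array([322.3, 262.6]), array([ 71.6, 103.9]), np.float64(48.0)]
```

View pics/mos1.png

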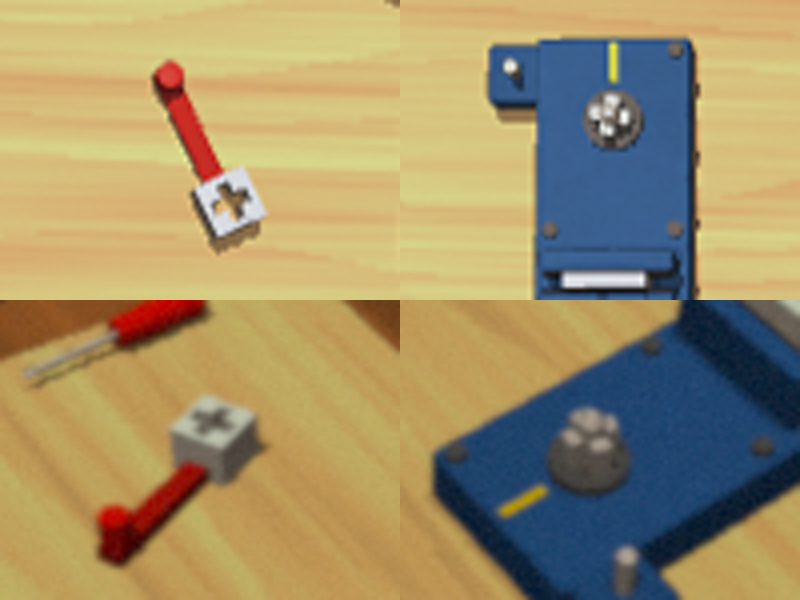

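The mosaic shows the lever hub's cross, with its top at about (337.6,195.1) in top and (217.6,182.6) in scene. The spindle tip is near (217,192) in top and (300.4,256.4) in scene, and the pin top at (192.4,179.1) in top and (311.4,290.6) in scene. The stripe points up in the top view, away from the jaws.

```bash
python3 - <<'E'
from h import *
t=shot("top");s=shot("scene")
for n,a,b in(("hubtop",(337.6,195.1),(217.6,182.6)),("knob",(322.1,163.6),(193.4,206.9)),("tip",(217.1,192.1),(300.4,256.4)),("pin",(192.4,179.1),(311.4,290.6)),("jar",(383,116),(112,163))):
    p,e=tri([ray(t,*a),ray(s,*b)]); print(n,p.round(4),np.round(e,4))
a=onplane(t,218.1,173.4,.04);b=onplane(t,218.1,183,.04);print("stripe",a,b,np.arctan2(*(a-b)[1::-1]))
for q in((193,240),(239,243),(376,197),(239,118)):print(onplane(t,*q,.02).round(3))
E
```

```text
hubtop [ 0.4998 -0.2162  0.0516] [0.0003 0.0003]
knob [ 0.5978 -0.1661  0.0506] [0.0007 0.0007]
tip [0.4941 0.1521 0.0937] [0.0027 0.0027]
pin [0.5299 0.2322 0.0875] [0.0011 0.0011]
jar [ 0.7296 -0.3374  0.1369] [0.0021 0.0021]
stripe [0.55929771 0.15905303 0.04      ] [0.528743   0.15775171 0.04      ] 0.0425639880749094
[0.349 0.231 0.02 ]
[0.344 0.086 0.02 ]
[ 0.502 -0.342  0.02 ]
[0.746 0.102 0.02 ]
```

Call:
move_arm:
  plan: [0.6,0.8,-0.1,0,0,0,1.4,1.8,-0.2,0,0,0,2.2,2.8,-0.3,0,0,0,3.0,3.8,-0.4,0,0,0,3.8,4.8,-0.5,0,0,0,4.3,5.5,-0.6,0,0,0,4.4,5.7,-0.6,0,0,0,4.4,5.7,-0.6,0,0,0,4.4,5.7,-0.6,0,0,0]
  grip: 85

```text
time_s: 1.48
eef_pos: [0.4778, -0.23, 0.2015]
eef_rot: [0.0, 0.973, 0.23, -0.0]
wrist_force: [-1.2, 0.1, -0.2]
opening: 0.996
grasp_force: 0.0
```

```bash
python3 - <<'E'
from h import *
o=ctrl.get_obs();print(o["eef_pos"],o["eef_rot"],o["time_s"],o["wrist_force"])
c=shot("wrist","w1.png");print(c["origin"],c["attitude"])
E
```

```text
[ 0.4777831  -0.23003772  0.20151656] [ 3.30259826e-04  9.73157018e-01  2.30141930e-01 -4.35485603e-05] 1.475 [-1.19903499  0.06047528 -0.23426667]
[ 0.53599154 -0.20048856  0.34378556] [ 0.11099734  0.84332219 -0.52137118 -0.0682596 ]
```

View pics/w1.png

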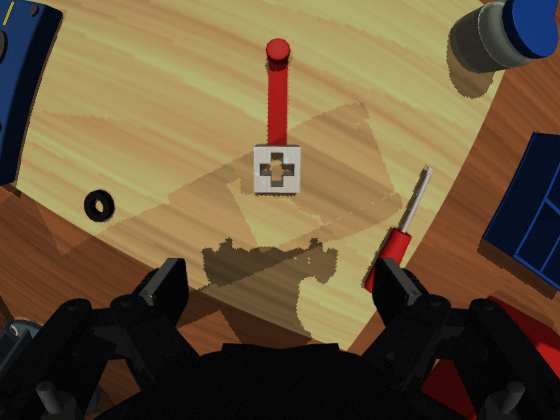

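The wrist view shows the hub top square centred at about (277,169), with the knob top at (278,48) and the arm almost aligned with the tool's x axis.

```bash
python3 - <<'E'
from h import *
c=shot("wrist");t=shot("top");s=shot("scene")
h=cv2.cvtColor(c["pixels"],cv2.COLOR_RGB2HSV)
m=np.zeros(h.shape[:2],np.uint8);m[135:205,240:315]=cv2.inRange(h,(0,0,150),(180,40,255))[135:205,240:315]
ks=max(cv2.findContours(m,cv2.RETR_EXTERNAL,cv2.CHAIN_APPROX_NONE)[0],key=cv2.contourArea)
r=cv2.minAreaRect(ks);print(r)
P=[onplane(c,u,v,.0516,True) for u,v in cv2.boxPoints(r)];print(np.round(P,4),np.mean(P,0))
E=[P[(i+1)%4]-P[i] for i in range(4)];print([(np.linalg.norm(e),np.arctan2(e[1],e[0])) for e in E])
m=cv2.inRange(h,(0,150,60),(8,255,255))|cv2.inRange(h,(172,150,60),(180,255,255));m[:, :255]=0;m[:,300:]=0;m[145:]=0
for v in(80,100,120,138):
    x=np.nonzero(m[v])[0];print(v,x.mean(),onplane(c,x.mean(),v,.03,True))
k=onplane(c,278,48,.0536,True);print(k)
print(tri([ray(c,*r[0],True),ray(s,217.6,182.6),ray(t,337.6,195.1)]))
E
```

```text
((276.5, 169.5), (45.0, 45.0), 90.0)
[[ 0.5092 -0.1881  0.0516]
 [ 0.5272 -0.2242  0.0516]
 [ 0.4904 -0.243   0.0516]
 [ 0.472  -0.2061  0.0516]] [ 0.49971046 -0.21536264  0.0516    ]
[(np.float64(0.040314005553677035), np.float64(-1.1093477098203757)), (np.float64(0.04126483048267739), np.float64(-2.6684934066423813)), (np.float64(0.0413107432511424), np.float64(2.0331552835868183)), (np.float64(0.04130285970614842), np.float64(0.44895593220238117))]
80 277.0 [ 0.57517871 -0.1780886   0.03      ]
100 277.0 [ 0.55768473 -0.18681691  0.03      ]
120 277.0 [ 0.54036271 -0.19545137  0.03      ]
138 277.0 [ 0.52481036 -0.20319679  0.03      ]
[ 0.59915603 -0.16731927  0.0536    ]
(array([ 0.49986643, -0.21573985,  0.05194757]), [np.float64(0.000434438033995835), np.float64(0.00017909951919139696), np.float64(0.0005674450441209162)])
```

Call:
move_arm:
  plan: [0.3,0.2,-0.8,0,0,0,0.44,0.29,-1.8,0,0,0,0.44,0.29,-2.6,0,0,0,0.44,0.29,-3.2,0,0,0,0.44,0.29,-3.5,0,0,0,0.44,0.29,-3.58,0,0,0,0.44,0.29,-3.58,0,0,0]
  grip: 85

```text
time_s: 2.55
eef_pos: [0.5009, -0.2149, 0.0232]
eef_rot: [0.001, 0.973, 0.231, 0.0]
wrist_force: [-0.1, -0.2, 0.8]
opening: 0.997
grasp_force: 0.0
```

Call:
move_arm:
  plan: [0,0,0,0,0,0,0,0,0,0,0,0,0,0,0,0,0,0,0,0,0,0,0,0,0,0,0,0,0,0]
  grip: 30

```text
time_s: 3.18
eef_pos: [0.501, -0.2148, 0.0233]
eef_rot: [0.001, 0.973, 0.231, 0.001]
wrist_force: [-0.2, -0.7, 5.9]
opening: 0.482
grasp_force: 61.8
```

Call:
move_arm:
  plan: [0,0,0.3,0,0,0,0,0,1.0,0,0,0,0,0,2.0,0,0,0,0,0,3.0,0,0,0,0,0.8,3.5,0,0,0,-0.1,1.8,3.5,0,0,0,-0.2,2.8,3.5,0,0,0,-0.4,3.8,3.5,0,0,0,-0.5,4.4,3.5,0,0,0,-0.6,4.8,3.5,0,0,0]

```text
time_s: 4.42
eef_pos: [0.4694, 0.0275, 0.1977]
eef_rot: [-0.0, 0.973, 0.232, -0.0]
wrist_force: [-0.6, -0.3, -2.4]
opening: 0.478
grasp_force: 61.2
```

Call:
move_arm:
  plan: [0,0,0,0,0,0,0,0,0,0,0,0]

```text
time_s: 4.68
eef_pos: [0.4703, 0.0253, 0.1976]
eef_rot: [0.0, 0.973, 0.231, 0.0]
wrist_force: [1.4, 0.3, -2.3]
opening: 0.485
grasp_force: 61.2
```

```bash
python3 - <<'E'
from h import *
o=ctrl.get_obs();print(o["eef_pos"],o["eef_rot"],o["time_s"],o["wrist_force"],o["opening"],o["grasp_force"])
c=shot("wrist","w2.png");print(c["origin"],c["attitude"])
E
```

```text
[0.47030254 0.02531644 0.1975833 ] [2.57860610e-04 9.72987733e-01 2.30856662e-01 8.34645257e-05] 4.675 [ 1.35586212  0.30546527 -2.34143349] 0.4845583379422213 61.224346831440926
[0.52844983 0.05493787 0.33986829] [ 0.11089082  0.84372837 -0.52075067 -0.06814989]
```

View pics/w2.png

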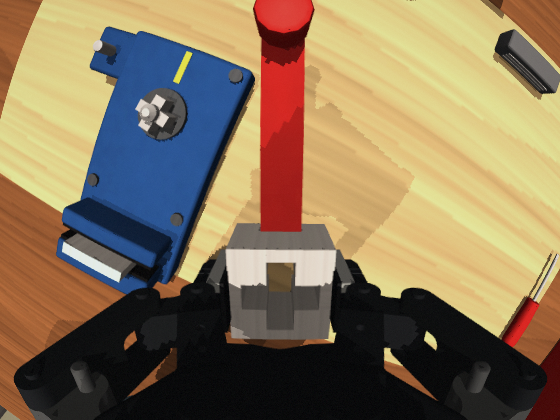

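The vice is fully in view: collar around (162,114), spline cross with bright pilot at (149,111), stripe from (190,52) to (176,82), and pin top at (98,46). I'll rectify the area to read the spline angle.

```bash
cat >> h.py <<'E'
def rect(c,z,x0,x1,y0,y1,mm):  # image up=+x, left=+y
    xs=np.arange(x1,x0,-mm/1e3);ys=np.arange(y1,y0,-mm/1e3)
    Y,X=np.meshgrid(ys,xs);d=np.stack([X,Y,np.full_like(X,z)],-1)-np.asarray(c["origin"])
    d=d@att(c);r=np.hypot(d[...,0],d[...,1]);k=np.arctan2(r,d[...,2])/r
    return cv2.remap(c["pixels"],(c["cx"]+c["fx"]*k*d[...,0]).astype(np.float32),(c["cy"]+c["fy"]*k*d[...,1]).astype(np.float32),cv2.INTER_CUBIC)
E
python3 - <<'E'
from h import *
c=shot("wrist")
a=rect(c,.086,.47,.53,.12,.20,.15); b=rect(c,.058,.47,.60,.12,.29,.425)
h=a.shape[0];im=np.hstack([a[:400,:533],b[:400,:]]);im=cv2.resize(im,None,fx=.85,fy=.85);print(a.shape,b.shape,im.shape)
cv2.imwrite("pics/r2.png",im[:,:,::-1])
# collar circle: grey, low sat
hs=cv2.cvtColor(c["pixels"],cv2.COLOR_RGB2HSV)
m=cv2.inRange(hs,(0,0,0),(180,110,255));m[:85]=0;m[145:]=0;m[:,:128]=0;m[:,192:]=0
ks=max(cv2.findContours(m,cv2.RETR_EXTERNAL,cv2.CHAIN_APPROX_NONE)[0],key=cv2.contourArea)[:,0]
P=np.array([onplane(c,u,v,.064,True) for u,v in ks])
print(cv2.contourArea(ks),P.min(0),P.max(0))
y=cv2.inRange(hs,(22,170,150),(34,255,255));y[:45]=0;y[90:]=0;y[:,:165]=0;y[:,200:]=0
ky=max(cv2.findContours(y,cv2.RETR_EXTERNAL,cv2.CHAIN_APPROX_NONE)[0],key=cv2.contourArea)[:,0]
Q=np.array([onplane(c,u,v,.058,True)[:2] for u,v in ky],np.float32)*1000;print("stripe",cv2.minAreaRect(Q))
print("pin top",onplane(c,98,45,.086,True))
E
```

```text
Traceback (most recent call last):
ValueError: all the input array dimensions except for the concatenation axis must match exactly, but along dimension 0, the array at index 0 has size 400 and the array at index 1 has size 306
```

```bash
cat > m2.py <<'E'
from h import *
c=shot("wrist")
a=rect(c,.086,.47,.53,.12,.20,.15); b=cv2.resize(rect(c,.058,.47,.60,.12,.29,.5),None,fx=.7,fy=.7)
im=np.zeros((400,780,3),np.uint8);im[:,:533]=a[:400,:533];im[:b.shape[0],538:538+b.shape[1]]=b[:,:242]
cv2.imwrite("pics/r2.png",im[:,:,::-1])
hs=cv2.cvtColor(c["pixels"],cv2.COLOR_RGB2HSV)
m=cv2.inRange(hs,(0,0,0),(180,110,255));m[:85]=0;m[145:]=0;m[:,:128]=0;m[:,192:]=0
ks=max(cv2.findContours(m,cv2.RETR_EXTERNAL,cv2.CHAIN_APPROX_NONE)[0],key=cv2.contourArea)[:,0]
P=np.array([onplane(c,u,v,.064,True) for u,v in ks])
print(cv2.contourArea(ks),P.min(0),P.max(0))
y=cv2.inRange(hs,(22,170,150),(34,255,255));y[:45]=0;y[90:]=0;y[:,:165]=0;y[:,200:]=0
ky=max(cv2.findContours(y,cv2.RETR_EXTERNAL,cv2.CHAIN_APPROX_NONE)[0],key=cv2.contourArea)[:,0]
Q=np.array([onplane(c,u,v,.058,True)[:2] for u,v in ky],np.float32)*1000;print("stripe",cv2.minAreaRect(Q))
print("pin top",onplane(c,98,45,.086,True))
E
python3 m2.py
```

```text
1972.5 [0.47229276 0.13074411 0.064     ] [0.5183129  0.18056677 0.064     ]
stripe ((538.740478515625, 156.66976928710938), (25.24200439453125, 4.824933052062988), 3.239971876144409)
pin top [0.5306477  0.23073657 0.086     ]
```

View pics/r2.png

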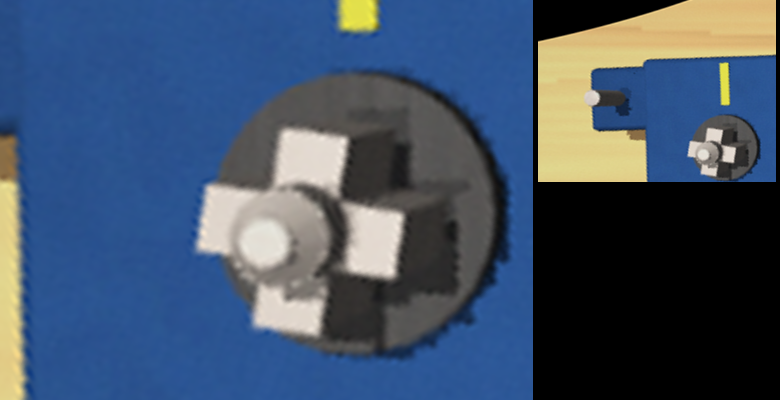

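The rectified view gives the spindle axis at about (0.4954, 0.1545), with one spline at about -0.138 rad in the world. The stripe and pin put the vice yaw at about 0.035. I'll move above the spindle with the hub already turned to that spline.

Call:
move_arm:
  plan: [0.1,0.6,0,0,0,-0.14,0.25,1.3,0,0,0,-0.3,0.4,2.0,0,0,0,-0.46,0.53,2.5,0,0,0,-0.58,0.53,2.58,-0.5,0,0,-0.604,0.53,2.58,-1.1,0,0,-0.604,0.53,2.58,-1.5,0,0,-0.604,0.53,2.58,-1.5,0,0,-0.604,0.53,2.58,-1.5,0,0,-0.604]

```text
time_s: 5.95
eef_pos: [0.4976, 0.1544, 0.1231]
eef_rot: [-0.0, 0.998, -0.069, 0.001]
wrist_force: [-1.1, 0.7, -2.9]
opening: 0.483
grasp_force: 61.2
```

```bash
python3 - <<'E'
from h import *
o=ctrl.get_obs();print(o["eef_pos"],o["eef_rot"],2*np.arctan2(o["eef_rot"][2],o["eef_rot"][1]),o["time_s"],o["wrist_force"],o["torque"])
c=shot("wrist");t=shot("top");s=shot("scene")
def cr(c,u,v,w=50,h=37):
    p=np.ascontiguousarray(c["pixels"][v-h:v+h+1,u-w:u+w,::-1]);return cv2.resize(p,(400,300),interpolation=cv2.INTER_CUBIC)
cv2.imwrite("pics/mos3.png",np.vstack([np.hstack([cr(t,218,190),cr(s,303,255)]),np.hstack([cr(c,280,290,110,82),cr(c,280,210,279,209)])]))
E
```

```text
[0.49757899 0.15441284 0.12312087] [-7.94586260e-05  9.97590798e-01 -6.93708274e-02  5.31466922e-04] -0.13885319458011167 5.95 [-1.07718246  0.71087887 -2.8773282 ] [ 0.04179644  0.064695   -0.01221158]
```

View pics/mos3.png

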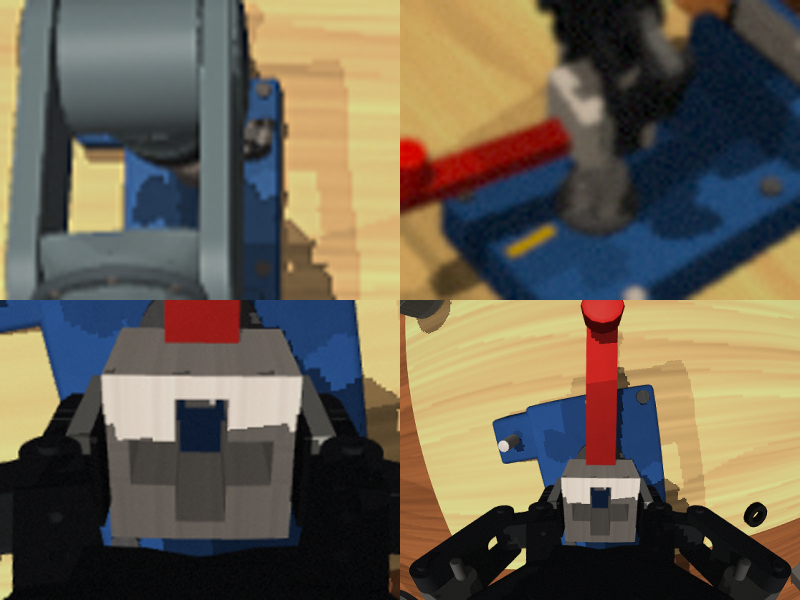

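The gripped hub hangs level over the spindle, with the arm roughly along the stripe, seen in the scene crop and through the slot. Next I descend slowly, watching the forces.

Call:
move_arm:
  plan: [-0.016,0,-0.1,0,0,0,-0.016,0,-0.2,0,0,0,-0.016,0,-0.3,0,0,0,-0.016,0,-0.38,0,0,0,-0.016,0,-0.44,0,0,0,-0.016,0,-0.44,0,0,0]

```text
time_s: 6.85
eef_pos: [0.4958, 0.1547, 0.0999]
eef_rot: [0.0, 0.998, -0.069, -0.0]
wrist_force: [-0.1, 0.4, -2.3]
opening: 0.484
grasp_force: 61.2
```

Call:
move_arm:
  plan: [0,0,-0.04,0,0,0,0,0,-0.08,0,0,0,0,0,-0.12,0,0,0,0,0,-0.12,0,0,0]

```text
time_s: 7.35
eef_pos: [0.4958, 0.1547, 0.0941]
eef_rot: [0.0, 0.998, -0.069, -0.0]
wrist_force: [0.2, -0.3, -2.0]
opening: 0.481
grasp_force: 61.2
```

Call:
move_arm:
  plan: [0.01,0,-0.03,0,0,0,0.01,0,-0.05,0,0,0,0.01,0,-0.05,0,0,0]

```text
time_s: 7.72
eef_pos: [0.4964, 0.1547, 0.0917]
eef_rot: [0.0, 0.998, -0.069, -0.0]
wrist_force: [-0.1, -0.0, -1.6]
opening: 0.478
grasp_force: 61.3
```

Call:
move_arm:
  plan: [0,0,-0.02,0,0,0,0,0,-0.04,0,0,0,0,0,-0.05,0,0,0,0,0,-0.05,0,0,0]

```text
time_s: 8.22
eef_pos: [0.4964, 0.1547, 0.0892]
eef_rot: [0.0, 0.998, -0.069, -0.0]
wrist_force: [-0.7, 0.4, -2.2]
opening: 0.483
grasp_force: 61.3
```

Call:
move_arm:
  plan: [0,0,-0.03,0,0,0,0,0,-0.06,0,0,0,0,0,-0.06,0,0,0]

```text
time_s: 8.6
eef_pos: [0.4963, 0.1547, 0.0861]
eef_rot: [0.0, 0.998, -0.069, -0.0]
wrist_force: [0.2, 0.3, -2.0]
opening: 0.484
grasp_force: 61.3
```

Call:
move_arm:
  plan: [0,0,-0.03,0,0,0,0,0,-0.05,0,0,0,0,0,-0.05,0,0,0]

```text
time_s: 8.98
eef_pos: [0.4964, 0.1548, 0.0837]
eef_rot: [0.0, 0.998, -0.069, -0.0]
wrist_force: [0.2, 0.0, -2.5]
opening: 0.478
grasp_force: 61.3
```

Call:
move_arm:
  plan: [0,0,-0.05,0,0,0,0,0,-0.1,0,0,0,0,0,-0.15,0,0,0,0,0,-0.2,0,0,0,0,0,-0.2,0,0,0]

```text
time_s: 9.6
eef_pos: [0.4963, 0.1547, 0.0735]
eef_rot: [0.0, 0.998, -0.069, -0.0]
wrist_force: [-0.3, 0.7, -2.0]
opening: 0.483
grasp_force: 61.3
```

Call:
move_arm:
  plan: [0,0,-0.02,0,0,0,0,0,-0.04,0,0,0,0,0,-0.04,0,0,0]

```text
time_s: 9.98
eef_pos: [0.4964, 0.1547, 0.0717]
eef_rot: [0.0, 0.998, -0.069, -0.0]
wrist_force: [-0.8, -0.5, -2.3]
opening: 0.479
grasp_force: 61.3
```

Call:
move_arm:
  plan: [0,0,-0.02,0,0,0,0,0,-0.03,0,0,0,0,0,-0.03,0,0,0]

```text
time_s: 10.35
eef_pos: [0.4964, 0.1548, 0.0702]
eef_rot: [0.0, 0.998, -0.069, -0.0]
wrist_force: [-0.1, -0.4, -2.7]
opening: 0.479
grasp_force: 61.3
```

Call:
move_arm:
  plan: [0,0,-0.02,0,0,0,0,0,-0.02,0,0,0,0,0,-0.02,0,0,0]

```text
time_s: 10.72
eef_pos: [0.4966, 0.1548, 0.0694]
eef_rot: [-0.0, 0.998, -0.069, 0.0]
wrist_force: [-0.3, -0.2, -0.8]
opening: 0.482
grasp_force: 61.4
```

Call:
move_arm:
  plan: [0,0,-0.02,0,0,0,0,0,-0.02,0,0,0,0,0,-0.02,0,0,0]

```text
time_s: 11.1
eef_pos: [0.4966, 0.1548, 0.0686]
eef_rot: [-0.0, 0.998, -0.069, 0.0]
wrist_force: [-1.7, -0.5, 5.2]
opening: 0.482
grasp_force: 62.0
```

The hub is seated: 7 N of contact appeared at the expected height, with splines engaged. Now I swing the arm gently about the axis.

Call:
move_arm:
  plan: [0,0,0.008,0,0,0.03,0,0.003,0.008,0,0,0.1,0,0.006,0.008,0,0,0.2,-0.001,0.009,0.008,0,0,0.3,-0.002,0.012,0.008,0,0,0.4,-0.002,0.014,0.008,0,0,0.5,-0.002,0.014,0.008,0,0,0.5]

```text
time_s: 11.98
eef_pos: [0.4963, 0.1553, 0.0687]
eef_rot: [0.0, 0.984, 0.18, -0.0]
wrist_force: [-2.4, -1.5, 4.3]
opening: 0.483
grasp_force: 62.0
```

```bash
python3 - <<'E'
from h import *
o=ctrl.get_obs();print(o["eef_pos"],2*np.arctan2(o["eef_rot"][2],o["eef_rot"][1]),o["time_s"],o["wrist_force"],o["torque"],o["q"])
E
```

```text
[0.49632261 0.15530337 0.0686972 ] 0.3617879322401762 11.975 [-2.36998468 -1.51458362  4.30252227] [-0.22772392  0.37816165  0.01700012] [ 7.48882567e-02  2.72567945e-01  1.86359349e+00 -2.44763853e-04
  1.00558994e+00  1.28402776e+00]
```

Call:
move_arm:
  plan: [-0.001,0.003,0,0,0,0.1,-0.003,0.006,0,0,0,0.2,-0.005,0.009,0,0,0,0.3,-0.007,0.011,0,0,0,0.4,-0.008,0.012,0,0,0,0.48,-0.008,0.012,0,0,0,0.5,-0.008,0.012,0,0,0,0.5]

```text
time_s: 12.85
eef_pos: [0.496, 0.1558, 0.0687]
eef_rot: [0.0, 0.909, 0.417, -0.0]
wrist_force: [-1.5, -4.0, 4.4]
opening: 0.48
grasp_force: 62.1
```

```bash
cat > g.py <<'E'
from h import *
o=ctrl.get_obs();print(o["eef_pos"],2*np.arctan2(o["eef_rot"][2],o["eef_rot"][1]),o["time_s"],o["wrist_force"],o["torque"])
E
python3 g.py
python3 - <<'E'
from h import *
c=shot("wrist","w4.png")
E
```

```text
[0.49598084 0.15576319 0.06868418] 0.8600848946842377 12.85 [-1.45817419 -3.98605926  4.42262736] [-0.63696157  0.29348505 -0.1847346 ]
```

View pics/w4.png

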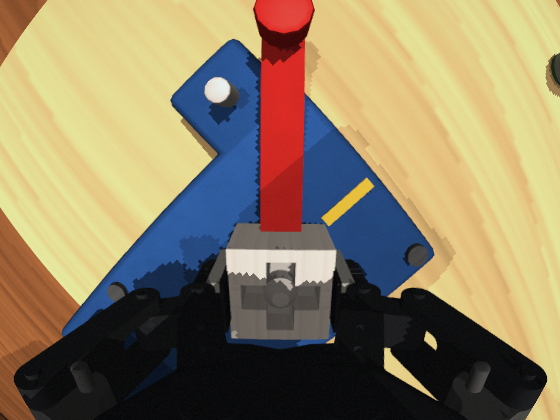

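The view shows the seated hub with the spindle inside it. The arm flank at x=260 is still about 0.12 rad short of the white-topped pin at (218,91).

Call:
move_arm:
  plan: [0,0.001,0,0,0,0.03,-0.001,0.002,0,0,0,0.06,-0.002,0.002,0,0,0,0.08,-0.002,0.002,0,0,0,0.08]

```text
time_s: 13.4
eef_pos: [0.4959, 0.1558, 0.0687]
eef_rot: [0.0, 0.891, 0.454, -0.0]
wrist_force: [-1.3, -4.6, 3.8]
opening: 0.483
grasp_force: 62.1
```

```bash
python3 g.py
```

```text
[0.49589494 0.1558393  0.06866765] 0.9427519179543573 13.4 [-1.25318148 -4.58138206  3.82275921] [-0.79876952  0.32549484 -0.18336779]
```

Call:
move_arm:
  plan: [0,0,0,0,0,0.01,0,0,0,0,0,0.02,0,0,0,0,0,0.02]

```text
time_s: 13.78
eef_pos: [0.4959, 0.1559, 0.0686]
eef_rot: [0.0, 0.886, 0.463, -0.0]
wrist_force: [-2.3, -4.5, 4.0]
opening: 0.482
grasp_force: 62.1
```

```bash
python3 g.py
```

```text
[0.49585803 0.1558548  0.06864417] 0.9626242437400334 13.775 [-2.26401181 -4.50988215  3.95501631] [-0.85619381  0.2671816  -0.23286544]
```

Call:
move_arm:
  plan: [0,0,0,0,0,0.01,0,0,0,0,0,0.01]

```text
time_s: 14.02
eef_pos: [0.4959, 0.1559, 0.0687]
eef_rot: [0.0, 0.884, 0.467, -0.0]
wrist_force: [-2.4, -4.3, 3.8]
opening: 0.484
grasp_force: 62.1
```

```bash
python3 g.py
```

```text
[0.49594011 0.15586383 0.06869811] 0.9725563007829312 14.025 [-2.35268348 -4.29155405  3.79945254] [-0.80237063  0.28565258 -0.22231624]
```

Call:
move_arm:
  plan: [0,0,0,0,0,0.008,0,0,0,0,0,0.008]

```text
time_s: 14.28
eef_pos: [0.4959, 0.1559, 0.0687]
eef_rot: [0.0, 0.882, 0.471, -0.0]
wrist_force: [-1.6, -4.9, 3.9]
opening: 0.48
grasp_force: 62.1
```

```bash
python3 g.py
```

```text
[0.49590167 0.15587981 0.06869136] 0.9805752709343135 14.275 [-1.60776066 -4.9431959   3.90625653] [-0.8220133   0.32638149 -0.20209259]
```

Call:
move_arm:
  plan: [0,0,0,0,0,0.01,0,0,0,0,0,0.01]

```text
time_s: 14.52
eef_pos: [0.4959, 0.1559, 0.0687]
eef_rot: [0.0, 0.88, 0.475, -0.0]
wrist_force: [-2.4, -4.6, 4.3]
opening: 0.476
grasp_force: 62.1
```

```bash
python3 g.py
```

```text
[0.4958762  0.15589086 0.06866474] 0.9906162052995993 14.525 [-2.37587457 -4.63320643  4.29931277] [-0.81373835  0.33972585 -0.19646852]
```

Call:
move_arm:
  plan: [0,0,0,0,0,0.008,0,0,0,0,0,0.008]

```text
time_s: 14.78
eef_pos: [0.496, 0.1558, 0.0687]
eef_rot: [0.0, 0.878, 0.478, -0.0]
wrist_force: [-1.7, -5.1, 3.7]
opening: 0.482
grasp_force: 62.5
```

```bash
python3 g.py
```

```text
[0.49597737 0.15582944 0.06867822] 0.9971152051845579 14.775 [-1.71730304 -5.14713873  3.6685364 ] [-0.87246631  0.30387005 -0.73713907]
```

The pin is felt: torque about z jumped from -0.2 to -0.74 N m, about 6 N at the pin. Releasing and withdrawing straight up.

Call:
move_arm:
  plan: [0,0,0,0,0,0,0,0,0,0,0,0,0,0,0,0,0,0,0,0,0,0,0,0]
  grip: 75

```text
time_s: 15.28
eef_pos: [0.4958, 0.1563, 0.0686]
eef_rot: [-0.0, 0.878, 0.479, 0.0]
wrist_force: [0.3, 0.2, -0.3]
opening: 0.875
grasp_force: 0.0
```

Call:
move_arm:
  plan: [0,0,0.2,0,0,0,0,0,0.6,0,0,0,0,0,1.2,0,0,0,0,0,2.0,0,0,0,-0.6,-0.8,2.4,0,0,0,-1.0,-1.4,2.4,0,0,0,-1.0,-1.4,2.4,0,0,0,-1.0,-1.4,2.4,0,0,0]

```text
time_s: 16.27
eef_pos: [0.4464, 0.0863, 0.1893]
eef_rot: [0.0, 0.878, 0.478, 0.001]
wrist_force: [0.0, -0.9, 0.1]
opening: 0.878
grasp_force: 0.0
```

```bash
python3 g.py; python3 - <<'E'
from h import *
c=shot("wrist","w5.png")
hs=cv2.cvtColor(c["pixels"],cv2.COLOR_RGB2HSV);m=cv2.inRange(hs,(0,0,150),(180,40,255))
im=cv2.resize(rect(c,.098,.44,.62,.10,.29,.4),None,fx=1.2,fy=1.2);cv2.imwrite("pics/r5.png",im[:,:,::-1])
E
```

```text
[0.44644742 0.08632707 0.18934644] 0.9971802775805363 16.275 [ 0.00851599 -0.93496761  0.13852368] [ 0.01240418 -0.0310008  -0.0192126 ]
```

View pics/r5.png

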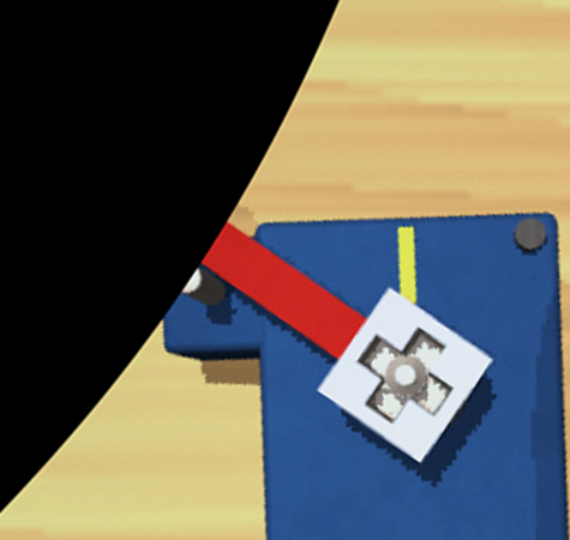

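The rectified view shows the hub seated over the splines with the pilot centred. The red arm rests against the pin, and the gripper is clear.

```bash
python3 -c "
from h import *
print(ctrl.hand_in())"
```

```text
the job is handed in; nothing more can be done
None
```

I handed the job in: the lever is seated on the spindle shoulder and rests against the stop pin at roughly 6 N. It is released and the gripper is clear. It took about 16 s, and the hand-in gave no verdict.

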